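Fit a coil-over damper into its bench fixture

ROBOT

A 6-joint arm with a two-finger parallel gripper is mounted at the origin on the work surface. World frame = base frame: x ahead of the robot, y to its left, z up, the work surface at z = 0. Lengths are in m, angles in degrees, forces in N, time in s.
With the tool pointing down it reaches from about 0.4 to 0.825 m from the base axis. Payload 7 kg.
Tool frame: the origin (TCP) lies midway between the tips of the shut fingers; the grasp point (between the pads) lies 19 mm behind it (ctrl.hold_point_z is the distance from the TCP to the grasp point, in m); z points along the fingers, x is the direction in which the jaws open and shut, and the axes are right-handed (so a half turn about z gives the same grasp; the last joint's range is limited). The gripper opens to 88 mm and grips with 3 to 60 N. Pads are 19 mm wide; open, the fingers measure 130 mm over their backs; the gripper's body (78 mm by 193 mm) begins 47 mm behind the grasp point.
Start: joints at [84.574, 20.546, 0.682, 0, -70.136, -16.507], TCP at [0.252, 0.626, 0.227] pointing down, gripper open.
Joint ranges: [-176.03, 176.03], [-82.01, 121.73], [-58.28, 71.71], [-173.87, 95.51], [-174.79, -0.11], [-173.66, 173.66]. Speed limits (degrees/s): [136.94, 136.94, 172.46, 180, 180, 180].

INTERFACE

Orientations are given as [roll, pitch, yaw] about the fixed x, y, z axes, in that order (R = Rz(yaw) Ry(pitch) Rx(roll)).
In Python, from plant import ctrl gives the robot as it stands.
- The arm moves only by the tool apply_moves, never from a script. Its argument "motion" is a list of rows, each a list of 2 entries, a list of its own where there are three numbers: the shift along the world's x, y, z in cm, then the turn about the world's z in degrees. In form: [[[tx, ty, tz], roll], ...]. A call has 1 to 10 rows; each row is the pose to reach, as a shift and turn from the pose commanded when the call began; what a row does not reach only later rows make up. A row lasts 1/10 s, in which the tool goes at most 50 mm and 8.59 degrees, less where a joint would pass 70% of its speed; a pose out of reach is approached as far as the arm can. A call with a gripper value outside its range is refused whole. "hand" is the finger opening in cm, from 0 to 8.76, set as the call begins (left out, the last holds). The fingers move at their own pace and stop on an object; the grip force is fixed at half the most. Time passes only in rows, so rows that repeat a pose let the fingers close. It gives the time, the measured TCP pose, the force and the opening at its end, in the units of the state.
- ctrl.get_obs(): the state, without advancing time (a new reading comes with each control period).
- ctrl.snapshot(name): name is "scene" or "top" or "wrist"; returns (picture, depth): 400x640x3 uint8, blue, green, red; 400x640 float32, m along the optical axis (not along the pixel's ray), 0 where there is no reading.
- ctrl.camera_model(name): a dict with "fx", "fy", "cx", "cy" (pixels), "k1" (the pictures are not rectified: a ray, as slopes to the right and down, at radius r is drawn at 1 + k1 r^2 times it, then the intrinsics apply), "cam_to_world" (4x4, takes a point from camera to world coordinates); the wrist camera has in their place "tool_from_camera" (4x4, takes a point from camera to tool coordinates, whose origin is the TCP and whose axes are the tool frame's). Camera axes: x right, y down, z forward; pixel columns grow to the right and rows downward; lengths in m; the calibration is good to about 2 mm. A picture is of the moment at which its call begins: read the wrist's pose just before it. camera_model takes no time and is no camera call.
- ctrl.close_job(): hands the job in, once; it reports no verdict.
The state is a dict: "clock": time; "joint_pos": joint angles; "qvel": joint speeds; "tau": joint torques, N m; "tool_pos": TCP position; "orientation": TCP orientation; "force": force on the tool from outside, world axes, zero at the start; "moment": the same for the moment, N m; "opening": finger opening in m.
Only numpy, scipy, OpenCV 4.12 (cv2) and the standard library are available. Lean on these libraries where they do the work, as an engineer would, in place of code of your own. Each camera call takes 0.05 s, during which the arm holds its last target.

TASK

Take the damper with the red spring from its wooden cradle and fit it into the bench fixture, brass rod end in the tall plate's socket and steel tail in the short post's socket: press the rod end against the tall plate to squeeze the spring, work it down to its socket, then ease the tail back into the other socket and let go. Be gentle: never push the damper against the fixture with more than 20 N, so do not ram the spring to its end stop or force anything. Leave the blue-spring damper, the wheel, the jar and the wood block where they are.

Things in the scene. Friction and masses are not known exactly. Their poses are not given: they have to be found in the camera images.
- damper_mid (a point): middle of the red-spring damper's grip, on its axis: a 22 mm square aluminium waist (flat sides upright), 26 mm long between dark 30 mm square collars 4 and 15 mm thick; at the start 45 mm above the bench. Loose, about 0.26 kg, level. x = along the axis to the sprung rod end, z up. Tips: rod end x = +73 mm, tail x = -60 mm. Another 30 mm square collar at x = -44 to -38 mm
- damper_nose (a point): centre of the brass ball (14 mm) at the rod end of the red damper, at x = +66 mm from damper_mid when relaxed. The rod slides in by up to 18 mm: it starts at 3 N, then takes 0.45 N more per mm (11.1 N at 18 mm, then a hard stop), plus a little with speed (damped: 0.6 N at 10 mm/s). A 26 mm disc 10 to 14 mm behind the ball centre slides with it
- damper_tail (a point): centre of the steel ball (14 mm) at the fixed tail of the red damper, at x = -53 mm from damper_mid. The sockets are blind 18 mm round holes centred on the socket line (y = 0): 6 mm deep in the tall plate, 5 mm deep in the short post. Fitted, the spring is squeezed by about 3 mm; to pass between the bare faces, 119 mm apart, it must be squeezed by 14 mm
- fixture: dark steel base, 250 x 76 mm, fixed; origin on the bench under its centre, x = along it towards the tall plate, z up. An aluminium carriage (186 x 56 mm, top 20 mm above the bench) is clamped on it, anywhere up to 20 mm either way along x: where is NOT measured; find it by eye or touch. The carriage carries both stops, so they shift together. Round 18 mm sockets in both faces
- socket_line (a point): point of the fixture base (not of the carriage), 55 mm above the bench over its centre, axes as fixture. With the carriage centred, the tall plate's face (looking to -x) is at x = +59.5 mm and the short post's face (looking to +x) at x = -59.5 mm; add the carriage's unknown shift to both. Plate: 42 mm wide, 11 thick, top 46 mm above this point. Post: 42 wide, 10 thick, top 15 mm above it
- cradle_a: pale wood cradle, one red end, 125 x 60 mm, fixed; holds the red damper along its x, rod end to +x; origin on the bench under damper_mid. Base board 10 mm thick; two notched cross pieces at x = -45 to -37 and 22 to 28 mm, 46 mm wide, 38 mm high
- cradle_b: the same cradle holding the blue-spring damper
- spare_mid (a point): blue-spring damper, same shape; middle of its waist; to be left alone
- wheel: bright alloy model wheel lying flat, 90 mm diameter, 56 mm high; origin at the centre of its underside; to be left alone
- jar: orange jar with a white cap, 56 mm diameter, 90 mm high; origin under its centre; to be left alone
- block: wood block 100 x 60 x 40 mm; origin under its centre; to be left alone
Mind the look-alikes: they are no part of the job. Leave any green, pink or turquoise look-alike of the part that bears damper_mid alone.

How it is judged (in metres and radians):
On the way:
1. the red damper is lifted clear of its cradle (distance between damper_mid and cradle_a above 0.1 m), for 0.1 s.
At the end, for the whole second after the job is handed in: The red damper rests between the stops, rod end to the tall plate, both ball centres within 4 mm sideways and 5 mm in height of the socket line (55 mm above the bench), the spring squeezed by 1 to 5.2 mm (ball centres 113.8 to 118 mm apart): so only with both balls in their sockets (x of damper_nose in the frame of fixture above 0.03 m and y of damper_nose in the frame of fixture between -0.004 and 0.004 m and z of damper_nose in the frame of fixture between 0.05 and 0.06 m and y of damper_tail in the frame of fixture between -0.004 and 0.004 m and z of damper_tail in the frame of fixture between 0.05 and 0.06 m and distance between damper_nose and damper_tail between 0.1138 and 0.118 m and linear speed of damper below 0.02 m/s); the robot touches nothing.
It fails at once if the red damper is pushed against the fixture with more than 20 N (contact force between damper and fixture above 20 N).
It fails at once if the blue-spring damper is moved by more than 20 mm (distance of spare_mid from where it was at the start of the episode above 0.02 m).
It fails at once if the wheel, the jar or the block is moved by more than 20 mm (distance of any of wheel, jar, block from where it was at the start of the episode above 0.02 m).
It also fails if it takes over 51 s, if anything falls off the work surface, if the arm or the gripper's body presses on something with over 40 N, if the wrist force passes 120 N, or if a joint passes its speed limit or range.

## Working session

There is one attempt and no reset: what is moved stays moved. The work goes in short steps, Python scripts to look and compute and a tool call to move; the robot and the scene stay as the last step left them, time stands still between calls to the robot, and variables do not carry over. Pictures are saved under pics/ and viewed, and the job is handed in when it is done.

Besides the shell and the picture viewer there is one more tool, called after ">>>" as name(argument=value, ...), one argument or row to a line, values as JSON. apply_moves: Moves the arm, as the interface text tells. Its arguments: {"type":"object","properties":{"motion":{"type":"array"},"hand":{"type":"number"}},"required":["motion"]}

```bash
ls; mkdir -p pics
cat > h.py <<'E'
import numpy as np, cv2
from plant import ctrl
E
python3 - <<'E'
from h import *
print(ctrl.get_obs())
for n in ("scene","top","wrist"):
    p,d=ctrl.snapshot(n); cv2.imwrite(f"pics/{n}0.png",p); np.save(f"pics/{n}0.npy",d)
    print(n,ctrl.camera_model(n))
E
```

```text
pics
{'clock': 0.0, 'joint_pos': array([ 8.45736840e+01,  2.05898539e+01,  6.32912206e-01, -2.02271672e-02,
       -7.01354086e+01, -1.65049938e+01]), 'qvel': array([ 0.10705839,  0.18806982, -0.05481078, -0.00163185,  0.00158519,
       -0.06070257]), 'tau': array([-2.55239347e-04, -5.82710123e+01,  2.93066096e+01,  6.99768528e+00,
        7.14881869e-03, -1.64678750e-04]), 'tool_pos': array([0.25197071, 0.62567242, 0.22563365]), 'orientation': array([-1.79991992e+02, -9.39475288e-02, -1.11938205e+02]), 'force': array([-0.06037391,  0.7377167 ,  0.02408185]), 'moment': array([-0.01591153,  0.00635671,  0.04590691]), 'opening': 0.08717345428832866}
scene {'fx': 469.8828603561571, 'fy': 469.8828603561571, 'cx': 320.04225556217574, 'cy': 190.81064491672487, 'k1': -0.11444447583778755, 'cam_to_world': array([[-0.7522999 ,  0.56850214, -0.33294171,  0.83785221],
       [ 0.65869886,  0.63932248, -0.39671474,  0.44087535],
       [-0.01267606, -0.51775678, -0.85543394,  1.10541546],
       [ 0.        ,  0.        ,  0.        ,  1.        ]])}
top {'fx': 405.59575450777885, 'fy': 405.595
[... 151 characters left out ...]
35 ,  0.29958333],
       [-0.99995029, -0.00532999, -0.00842669, -0.02395252],
       [ 0.00893915, -0.10484107, -0.99444881,  1.38774339],
       [ 0.        ,  0.        ,  0.        ,  1.        ]])}
wrist {'fx': 310.008697928112, 'fy': 310.008697928112, 'cx': 315.65284712496845, 'cy': 197.8633397903706, 'k1': -0.037762923310705535, 'tool_from_camera': array([[ 9.99999571e-01, -2.21811584e-04, -8.98831030e-04,
        -3.90306982e-04],
       [ 4.61591822e-04,  9.61047962e-01,  2.76381262e-01,
        -7.49499977e-02],
       [ 8.02515164e-04, -2.76381558e-01,  9.61047652e-01,
        -1.57880462e-01],
       [ 0.00000000e+00,  0.00000000e+00,  0.00000000e+00,
         1.00000000e+00]])}
```

View pics/scene0.png

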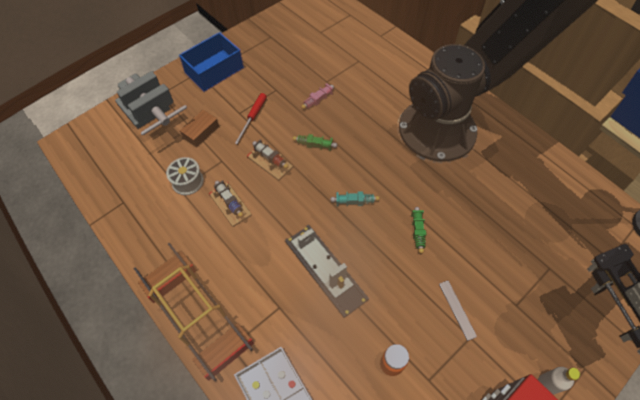

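View pics/top0.png

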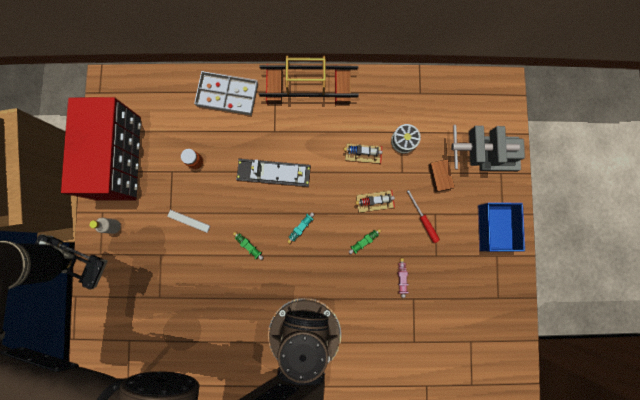

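View pics/wrist0.png

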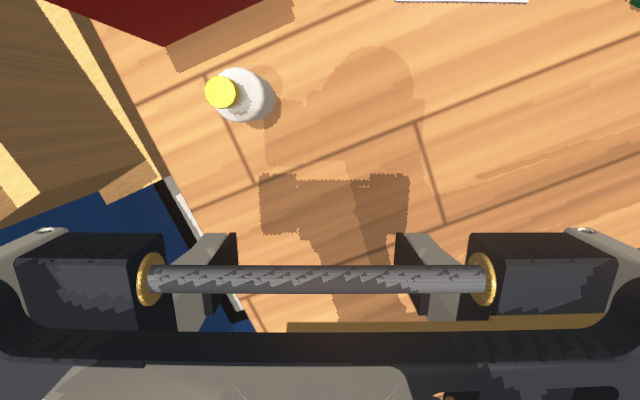

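Run:
```python
from h import *
t=cv2.imread("pics/top0.png"); s=cv2.imread("pics/scene0.png")
a=cv2.resize(t[135:215,230:425],None,fx=4,fy=4,interpolation=cv2.INTER_CUBIC)
b=cv2.resize(s[125:325,205:375],None,fx=3,fy=3,interpolation=cv2.INTER_CUBIC)
cv2.imwrite("pics/ta.png",a);cv2.imwrite("pics/sa.png",b)
```

```text
(no output)
```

View pics/ta.png

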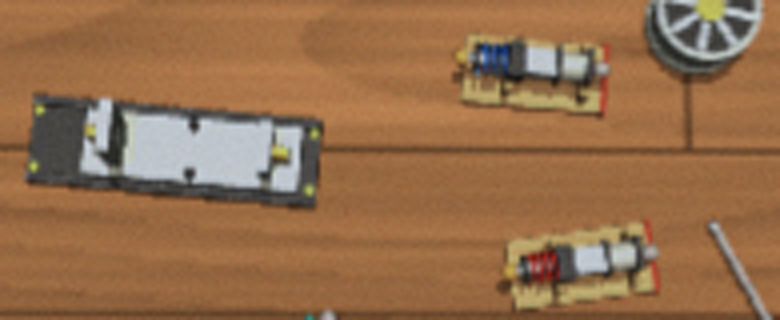

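View pics/sa.png

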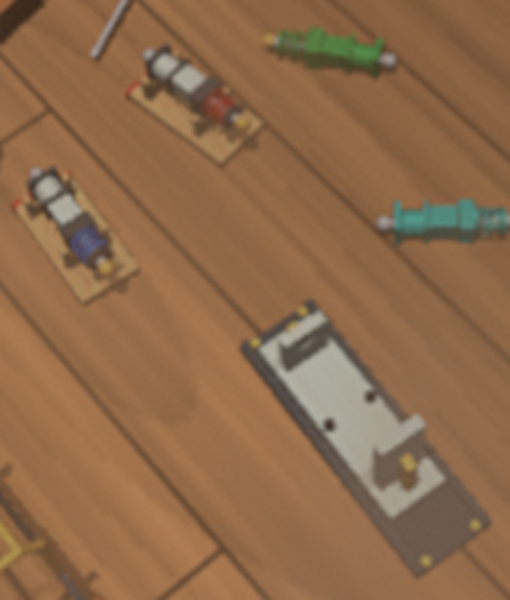

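```bash
cat >> h.py <<'E'
from scipy.spatial.transform import Rotation as Rn
def cam_T(name,obs=None):
    m=ctrl.camera_model(name)
    if name!="wrist": return m,np.array(m["cam_to_world"])
    T=np.eye(4);T[:3,:3]=Rn.from_euler("xyz",obs["orientation"],degrees=True).as_matrix();T[:3,3]=obs["tool_pos"]
    return m,T@np.array(m["tool_from_camera"])
def ray(name,u,v,obs=None):
    m,T=cam_T(name,obs)
    K=np.array([[m["fx"],0,m["cx"]],[0,m["fy"],m["cy"]],[0,0,1]])
    p=cv2.undistortPoints(np.array([[[u,v]]],float),K,np.array([m["k1"],0,0,0.]))[0,0]
    d=T[:3,:3]@np.array([p[0],p[1],1]); return T[:3,3],d
def onz(name,u,v,z,obs=None):
    o,d=ray(name,u,v,obs); return o+d*(z-o[2])/d[2]
def proj(name,P,obs=None):
    m,T=cam_T(name,obs); c=np.linalg.inv(T)@np.append(P,1); x,y=c[0]/c[2],c[1]/c[2]; f=1+m["k1"]*(x*x+y*y)
    return np.array([m["cx"]+m["fx"]*x*f,m["cy"]+m["fy"]*y*f])
def meet(rays):
    A=np.zeros((3,3));b=np.zeros(3)
    for o,d in rays:
        d=d/np.linalg.norm(d);P=np.eye(3)-np.outer(d,d);A+=P;b+=P@o
    x=np.linalg.solve(A,b)
    return x,[np.linalg.norm((np.eye(3)-np.outer(d,d)/(d@d))@(x-o)) for o,d in rays]
E
python3 - <<'E'
from h import *
T=lambda x,y:(230+(x+.5)/4-.5,135+(y+.5)/4-.5)
S=lambda x,y:(205+(x+.5)/3-.5,125+(y+.5)/3-.5)
for n,t,s in [("waist",(592,261),(189,81)),("waistblue",(543,61),(66,210))]:
    print(n,meet([ray("top",*T(*t)),ray("scene",*S(*s))]))
for n,t in [("red end cradle",[(508,240),(645,222),(658,292),(515,308)]),("base",[(36,96),(323,122),(314,207),(27,182)])]:
    print(n,[onz("top",*T(*q),.01).round(4) for q in t])
for n,t,z in [("nose",(510,270),.045),("tail",(652,253),.045)]: print(n,onz("top",*T(*t),z).round(4))
E
```

```text
waist (array([ 0.44980226, -0.24629481,  0.04247442]), [np.float64(0.0007716725746741903), np.float64(0.0007716725746742346)])
waistblue (array([ 0.61875766, -0.20592139,  0.04689605]), [np.float64(0.0012395336198222644), np.float64(0.0012395336198222694)])
red end cradle [array([ 0.4717, -0.1802,  0.01  ]), array([ 0.488 , -0.2984,  0.01  ]), array([ 0.4276, -0.3087,  0.01  ]), array([ 0.4133, -0.1858,  0.01  ])]
base [array([0.5949, 0.2272, 0.01  ]), array([ 0.5734, -0.0211,  0.01  ]), array([ 0.4993, -0.0138,  0.01  ]), array([0.5197, 0.233 , 0.01  ])]
nose [ 0.4421 -0.1777  0.045 ]
tail [ 0.4571 -0.2969  0.045 ]
```

Run:
```python
from h import *
d=np.load("pics/top0.npy"); m,T=cam_T("top")
for u,v in [(75,190),(100,190),(120,190),(138,192),(100,110),(190,158),(100,226),(405,138)]:
    z=d[v,u]
    o,r=ray("top",u,v); print(u,v,(o+r*z).round(3))
```

```text
75 190 [0.458 0.686 0.197]
100 190 [0.458 0.606 0.202]
120 190 [0.467 0.577 0.134]
138 192 [ 0.479  0.579 -0.003]
100 110 [0.706 0.625 0.198]
190 158 [0.58  0.373 0.088]
100 226 [0.354 0.648 0.11 ]
405 138 [ 0.659 -0.34   0.06 ]
```

>>> apply_moves(
  motion=[
    [[0.5,-3,0],-5],
    [[1.5,-7.5,0],-13],
    [[3,-12,0],-21],
    [[5,-16.5,0],-29],
    [[8,-20.5,0],-37],
    [[11,-24.5,0],-45],
    [[14,-28.5,0],-53],
    [[17.5,-32,0],-61],
    [[21,-35.5,0],-69],
    [[24,-39,0],-73],
  ],
)

```text
clock: 1.15
tool_pos: [0.4934, 0.2344, 0.2266]
orientation: [180.0, 0.0, 174.8]
force: [1.0, 0.1, 1.0]
opening: 0.088
```

>>> apply_moves(
  motion=[
    [[3,-4.5,0],0],
    [[5.5,-8,0],0],
    [[5.5,-8,0],0],
    [[5.5,-8,0],0],
    [[5.5,-8,0],0],
  ],
)

```text
clock: 1.65
tool_pos: [0.5468, 0.1564, 0.2264]
orientation: [-180.0, -0.0, 175.1]
force: [-1.1, -0.7, 0.8]
opening: 0.0875
```

```bash
cat >> h.py <<'E'
def shot(n,tag):
    o=ctrl.get_obs(); p,d=ctrl.snapshot(n); cv2.imwrite(f"pics/{tag}.png",p); np.savez(f"pics/{tag}.npz",tool_pos=o["tool_pos"],orientation=o["orientation"],d=d)
    print(tag,o["clock"],o["tool_pos"],o["orientation"],o["force"])
E
python3 -c "
from h import *
shot('wrist','w1')"
```

```text
w1 1.65 [0.54675284 0.15644234 0.22640618] [-1.79999981e+02 -1.92699670e-02  1.75071886e+02] [-1.06371086 -0.68360828  0.7729385 ]
```

View pics/w1.png

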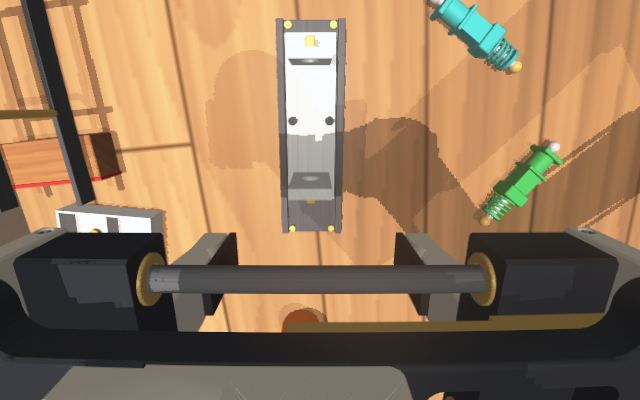

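>>> apply_moves(
  motion=[
    [[0,0,-3.5],0],
    [[0,0,-7],0],
    [[0,0,-7],0],
    [[0,0,-7],0],
  ],
)

```text
clock: 2.1
tool_pos: [0.5469, 0.157, 0.1572]
orientation: [-179.9, -0.0, 175.2]
force: [0.6, -0.1, 1.3]
opening: 0.0876
```

```bash
python3 -c "
from h import *
shot('wrist','w2')
for n,y0,y1 in (('w1',0,240),('w2',0,240)):
    p=cv2.imread(f'pics/{n}.png')[y0:y1,240:390]; 
    cv2.imwrite(f'pics/{n}c.png',cv2.resize(p,None,fx=2.5,fy=2.5,interpolation=cv2.INTER_CUBIC))
"
python3 - <<'E'
import cv2,numpy as np
cv2.imwrite('pics/w12.png',np.hstack([cv2.imread('pics/w1c.png'),cv2.imread('pics/w2c.png')]))
E
```

```text
w2 2.1 [0.54694332 0.15695836 0.15716847] [-1.79942670e+02 -1.38994515e-02  1.75188328e+02] [ 0.60714279 -0.09577872  1.25796939]
```

View pics/w12.png

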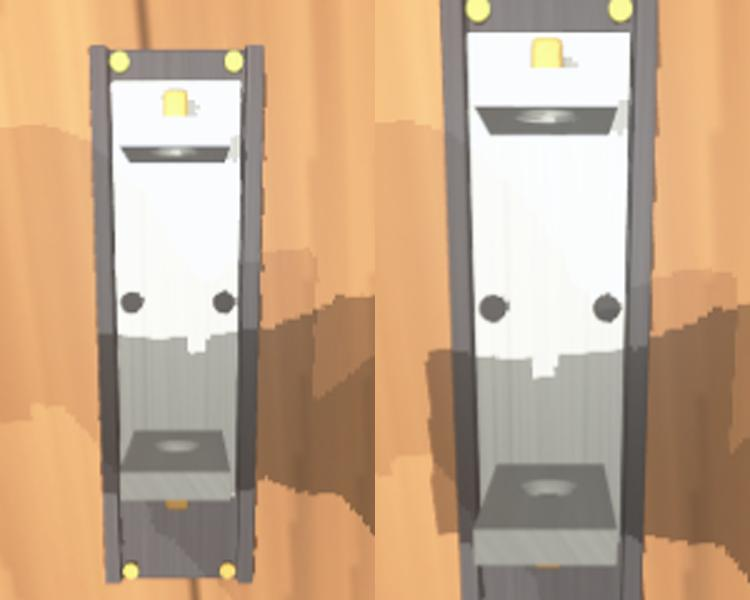

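Run:
```python
from h import *
for n,(x0,x1,r0,r1) in {'w2':(270,350,35,60),'w2b':(270,350,180,232),'w1':(275,345,50,70),'w1b':(275,345,165,205)}.items():
    p=cv2.imread(f'pics/{n[:2]}.png')[r0:r1,x0:x1]
    q=cv2.resize(p,None,fx=9,fy=9,interpolation=cv2.INTER_NEAREST)
    for i in range(0,x1-x0,10): cv2.putText(q,str(x0+i),(i*9,8),0,.3,(0,0,255),1)
    for i in range(0,r1-r0,5): cv2.putText(q,str(r0+i),(0,i*9+8),0,.3,(255,0,0),1)
    cv2.imwrite(f'pics/z_{n}.png',q); 
a=[cv2.imread(f'pics/z_{n}.png') for n in('w2','w2b')]
o=np.vstack(a);print(o.shape);cv2.imwrite('pics/z2.png',o[:,:720][:700])
for n in('w1','w2'):
    g=cv2.cvtColor(cv2.imread(f'pics/{n}.png'),cv2.COLOR_BGR2GRAY)
    for c in ((295,325) if n=='w1' else (285,300,330)):
        if n=='w1': print(n,c,'post',g[52:70,c].tolist(),'plate',g[168:205,c].tolist())
        else: print(n,c,'post 38:',g[38:58,c].tolist(),'plate 180:',g[180:228,c].tolist())
```

```text
(693, 720, 3)
w1 295 post [252, 252, 252, 252, 252, 248, 197, 113, 113, 113, 114, 114, 114, 231, 251, 252, 252, 252] plate [171, 170, 170, 164, 133, 114, 114, 115, 114, 114, 115, 115, 115, 114, 114, 114, 114, 114, 114, 114, 127, 158, 169, 169, 169, 170, 169, 169, 168, 167, 167, 163, 139, 124, 124, 125, 124]
w1 325 post [252, 252, 252, 252, 252, 246, 187, 114, 114, 114, 114, 115, 116, 232, 251, 252, 252, 252] plate [167, 167, 168, 158, 130, 113, 113, 112, 114, 114, 114, 114, 115, 114, 115, 115, 115, 115, 115, 115, 131, 160, 171, 172, 171, 173, 174, 173, 172, 171, 170, 161, 129, 111, 111, 111, 111]
w2 285 post 38: [252, 252, 252, 252, 202, 113, 115, 116, 116, 116, 117, 117, 117, 126, 162, 216, 245, 252, 252, 252] plate 180: [171, 171, 171, 170, 171, 170, 170, 170, 169, 169, 169, 168, 165, 156, 140, 129, 122, 117, 114, 114, 114, 114, 114, 113, 113, 113, 114, 114, 114, 113, 113, 132, 159, 168, 167, 167, 166, 166, 166, 166, 168, 168, 169, 170, 169, 160, 134, 121]
w2 300 post 38: [252, 253, 252, 252, 211, 120, 138, 153, 153, 162, 160, 120, 119, 119, 119, 144, 230, 253, 253, 253] plate 180: [169, 169, 169, 168, 168, 145, 120, 114, 113, 115, 115, 115, 119, 132, 138, 130, 126, 120, 116, 115, 115, 115, 115, 115, 115, 115, 115, 114, 115, 114, 114, 132, 159, 170, 170, 170, 169, 169, 169, 168, 167, 166, 166, 165, 165, 154, 124, 110]
w2 330 post 38: [252, 252, 252, 252, 211, 118, 118, 118, 118, 118, 119, 120, 120, 120, 119, 144, 231, 252, 252, 252] plate 180: [166, 166, 166, 166, 166, 142, 118, 113, 112, 112, 111, 112, 111, 112, 112, 112, 112, 112, 113, 112, 113, 113, 114, 113, 114, 114, 114, 114, 114, 114, 115, 132, 160, 169, 167, 168, 169, 169, 170, 170, 170, 172, 173, 172, 170, 160, 126, 107]
```

View pics/z2.png

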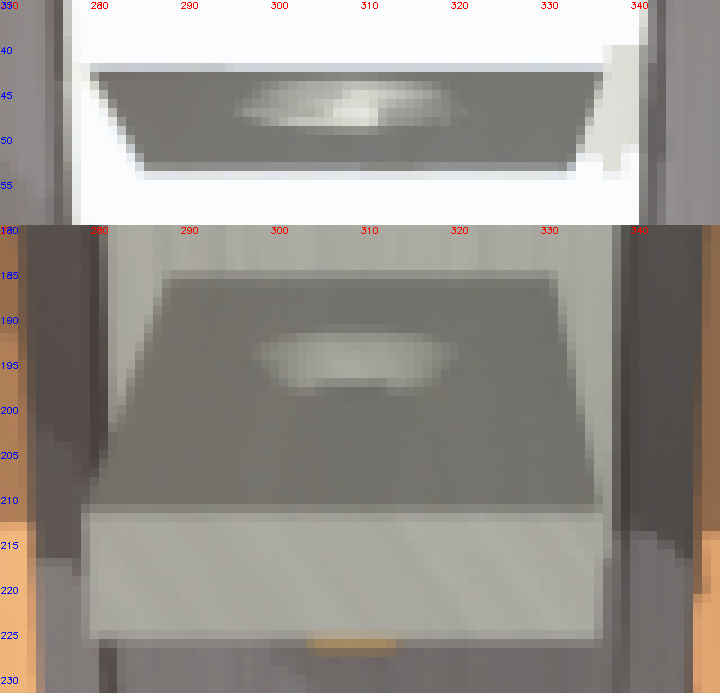

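Run:
```python
from h import *
W1=np.load('pics/w1.npz');W2=np.load('pics/w2.npz')
def g(u,v,z,o=W2): return onz('wrist',u,v,z,o)
P={'plate top':(278.9,336.5,211.4,.101),'plate bot':(288.2,330.9,185.1,.02),'post top':(279.7,336.5,42.1,.07),'post bot':(285.5,333.1,53.5,.02)}
for k,(a,b,v,z) in P.items():
    A,B=g(a,v,z),g(b,v,z); print(k,A.round(4),B.round(4),'mid',((A+B)/2).round(4),'w',np.linalg.norm(A-B).round(4),'yaw',np.degrees(np.arctan2(A[1]-B[1],A[0]-B[0])).round(2))
for k,v,z in (('plate top',188.5,.101),('plate bot',171.7,.02),('post top',58.1,.07),('post bot',64.6,.02)):
    print('w1',k,g(308,v,z,W1).round(4))
# triangulated heights
for k,v1,v2 in (('plate top',188.5,211.4),('post top',58.1,42.1),('post bot',64.6,53.5),('plate bot',171.7,185.1)):
    print(k,meet([ray('wrist',309.5,v1,W1),ray('wrist',308.5,v2,W2)]))
# bolts gold in both, carriage holes
for n,o in (('w1',W1),('w2',W2)):
    im=cv2.imread(f'pics/{n}.png'); hsv=cv2.cvtColor(im,cv2.COLOR_BGR2HSV)
    m=cv2.inRange(hsv,(18,90,120),(35,255,255)); m[:, :270]=0;m[:,345:]=0
    nn,l,s,c=cv2.connectedComponentsWithStats(m)
    for i in range(1,nn):
        if s[i,4]>10: print(n,'gold',c[i].round(1),s[i,4],g(*c[i],.012,o).round(4))
    gr=cv2.cvtColor(im,cv2.COLOR_BGR2GRAY)
    m=cv2.inRange(gr,0,140); m[:100]=0;m[140:]=0;m[:,:285]=0;m[:,:]=m
    r=slice(280,335)
    mm=np.zeros_like(m);mm[:,284:334]=cv2.inRange(gr,0,170)[:,284:334];mm[:105]=0;mm[132:]=0
    nn,l,s,c=cv2.connectedComponentsWithStats(mm)
    for i in range(1,nn):
        if s[i,4]>10: print(n,'hole',c[i].round(1),s[i,4],g(*c[i],.02,o).round(4))
```

```text
plate top [0.5739 0.1523 0.101 ] [0.5321 0.1558 0.101 ] mid [0.553 0.154 0.101] w 0.0419 yaw -4.82
plate bot [0.5741 0.1523 0.02  ] [0.5324 0.1558 0.02  ] mid [0.5532 0.1541 0.02  ] w 0.0418 yaw -4.83
post top [0.5632 0.0338 0.07  ] [0.5222 0.0374 0.07  ] mid [0.5427 0.0356 0.07  ] w 0.0412 yaw -4.9
post bot [0.5637 0.0335 0.02  ] [0.5219 0.0371 0.02  ] mid [0.5428 0.0353 0.02  ] w 0.0419 yaw -4.88
w1 plate top [0.5543 0.154  0.101 ]
w1 plate bot [0.5563 0.1539 0.02  ]
w1 post top [0.5441 0.0358 0.07  ]
w1 post bot [0.5452 0.035  0.02  ]
plate top (array([0.55271575, 0.15442817, 0.09986748]), [np.float64(0.00023848440692014985), np.float64(0.00023848440692034295)])
post top (array([0.54249088, 0.03682563, 0.07607419]), [np.float64(0.00012982417660263387), np.float64(0.00012982417660240645)])
post bot (array([0.54356615, 0.03484388, 0.0173595 ]), [np.float64(3.4676888799115427e-05), np.float64(3.467688879906838e-05)])
plate bot (array([0.55447086, 0.15447659, 0.01788518]), [np.float64(0.00010841696514473209), np.float64(0.0001084169651448331)])
w1 gold [272.    7.6] 22 [ 0.5786 -0.0269  0.012 ]
w1 gold [287.3  24.5] 49 [ 0.564  -0.0088  0.012 ]
w1 gold [333.1  24.2] 48 [ 0.5144 -0.0048  0.012 ]
w1 gold [310.3  40.1] 76 [0.5405 0.009  0.012 ]
w1 gold [291.9 227.9] 38 [0.5841 0.2269 0.012 ]
w1 gold [330.7 227.8] 38 [0.5344 0.231  0.012 ]
w1 hole [284.8 119.3] 69 [0.577  0.0909 0.02  ]
w1 hole [292.4 120.5] 60 [0.5685 0.093  0.02  ]
w1 hole [329.  120.3] 60 [0.5268 0.0964 0.02  ]
w2 gold [280.6   3.7] 75 [ 0.5642 -0.0086  0.012 ]
w2 gold [337.8   3.7] 68 [ 0.5145 -0.0044  0.012 ]
w2 gold [308.7  20.3] 126 [0.541  0.0067 0.012 ]
w2 gold [286.7 251.5] 54 [0.5846 0.2268 0.012 ]
w2 gold [333.4 251.4] 50 [0.5347 0.2309 0.012 ]
w2 hole [330.6 122.8] 62 [0.5284 0.0965 0.02  ]
w2 hole [287.6 122.8] 81 [0.5682 0.0931 0.02  ]
```

>>> apply_moves(
  motion=[
    [[-1,-3,0],1],
    [[-2.5,-7.5,0],3],
    [[-4,-12,0],5],
    [[-5.5,-16.5,0],7],
    [[-7,-21,0],9],
    [[-8.5,-25.5,0],11],
    [[-10,-30,0],11.8],
    [[-10.6,-32.9,0],11.8],
    [[-10.6,-32.9,0],11.8],
    [[-10.6,-32.9,0],11.8],
  ],
)

```text
clock: 3.15
tool_pos: [0.4421, -0.1734, 0.1584]
orientation: [-180.0, 0.2, -173.2]
force: [-1.0, -0.0, 0.0]
opening: 0.0876
```

>>> apply_moves(
  motion=[
    [[0,0,0],0],
    [[0,0,0],0],
  ],
)

```text
clock: 3.35
tool_pos: [0.4419, -0.172, 0.1572]
orientation: [-180.0, 0.1, -173.0]
force: [-0.6, -1.3, -0.7]
opening: 0.0876
```

```bash
python3 -c "
from h import *
shot('wrist','w3')"
```

```text
w3 3.35 [ 0.44186117 -0.17203504  0.15718116] [-1.79991497e+02  6.57487029e-02 -1.73044241e+02] [-0.63160674 -1.30703754 -0.65240402]
```

>>> apply_moves(
  motion=[
    [[0,-1.5,-2],0],
    [[0,-3,-4],0],
    [[0,-3,-4],0],
    [[0,-3,-4],0],
    [[0,-3,-4],0],
  ],
)

```text
clock: 3.9
tool_pos: [0.4419, -0.2024, 0.1174]
orientation: [-180.0, 0.1, -173.1]
force: [0.5, 0.6, 1.0]
opening: 0.0876
```

Run:
```python
from h import *
shot('wrist','w4')
a=[]
for n in('w3','w4'):
    p=cv2.imread(f'pics/{n}.png')[0:240,250:380]; a.append(cv2.resize(p,None,fx=2.5,fy=2.5,interpolation=cv2.INTER_CUBIC))
cv2.imwrite('pics/w34.png',np.hstack(a))
```

```text
w4 3.9 [ 0.44190603 -0.20238744  0.11740133] [-1.79977167e+02  5.97629512e-02 -1.73081906e+02] [0.49335617 0.58135862 0.96731621]
```

View pics/w34.png

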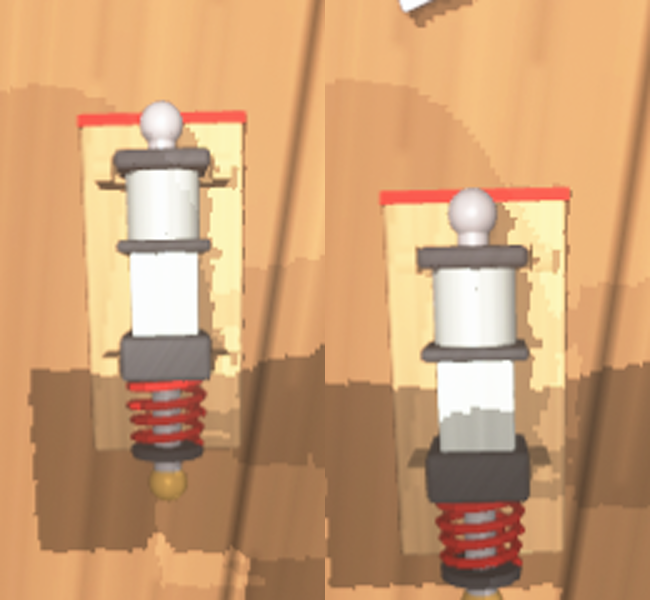

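View pics/w3.png

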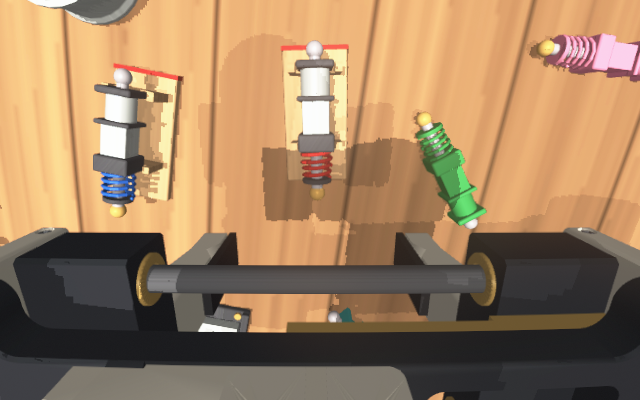

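Run:
```python
from h import *
O={n:np.load(f'pics/{n}.npz') for n in('w3','w4')}
f=lambda x,y:(250+(x+.5)/2.5-.5,(y+.5)/2.5-.5)
t3,n3=f(161,122),f(169,484); t4=f(147,212)
print('tail tri',meet([ray('wrist',*t3,O['w3']),ray('wrist',*t4,O['w4'])]))
# ball centres on z=.045
t=onz('wrist',*t3,.045,O['w3']);n=onz('wrist',*n3,.045,O['w3']);tt=onz('wrist',*t4,.045,O['w4'])
d=n-t;L=np.linalg.norm(d);print('tail',t,tt,'nose',n,'L',L,'yaw',np.degrees(np.arctan2(d[1],d[0])))
print('mid from balls',t+d/L*.053, n-d/L*.066)
w3=[f(131,252),f(200,252),f(200,333),f(131,333)]
w4=[f(113,361),f(190,361),f(190,449),f(113,449)]
for k,w in(('w3',w3),('w4',w4)):
    P=np.array([onz('wrist',*q,.056,O[k]) for q in w]);print(k,P.round(4).tolist(),P.mean(0),np.linalg.norm(P[0]-P[1]),np.linalg.norm(P[1]-P[2]))
print('waist tri',[meet([ray('wrist',*a,O['w3']),ray('wrist',*b,O['w4'])])[0].round(4).tolist() for a,b in zip(w3,w4)])
# collar corners outer edges at z .06 for axis: tail collar / mid collar
```

```text
tail tri (array([ 0.45843574, -0.2918853 ,  0.04680882]), [np.float64(1.0646876614405425e-05), np.float64(1.0646876614312926e-05)])
tail [ 0.45849636 -0.29219547  0.045     ] [ 0.45848354 -0.29200829  0.045     ] nose [ 0.44125269 -0.17296419  0.045     ] L 0.12047174068542928 yaw 98.22926930018147
mid from balls [ 0.45091023 -0.23974119  0.045     ] [ 0.45069957 -0.23828461  0.045     ]
w3 [[0.4631, -0.2509, 0.056], [0.4412, -0.2535, 0.056], [0.4378, -0.2282, 0.056], [0.4603, -0.2255, 0.056]] [ 0.45061602 -0.2395312   0.056     ] 0.022088952854746956 0.02555330399786669
w4 [[0.4631, -0.2507, 0.056], [0.4416, -0.2533, 0.056], [0.4384, -0.2282, 0.056], [0.4605, -0.2255, 0.056]] [ 0.45088987 -0.23943767  0.056     ] 0.021624352614736067 0.02529222691268152
waist tri [[0.463, -0.2509, 0.0573], [0.4415, -0.2535, 0.0577], [0.4381, -0.2282, 0.0559], [0.4604, -0.2255, 0.0557]]
```

>>> apply_moves(
  motion=[
    [[0.5,-2.5,0],0.6],
    [[0.88,-3.72,0],1.2],
    [[0.88,-3.72,-2],1.2],
    [[0.88,-3.72,-4.5],1.2],
    [[0.88,-3.72,-7],1.2],
    [[0.88,-3.72,-8.6],1.2],
    [[0.88,-3.72,-9.1],1.2],
    [[0.88,-3.72,-9.1],1.2],
    [[0.88,-3.72,-9.1],1.2],
  ],
)

```text
clock: 4.85
tool_pos: [0.4508, -0.24, 0.0266]
orientation: [-180.0, 0.1, -171.9]
force: [-0.7, -0.1, -0.1]
opening: 0.0876
```

Run:
```python
from h import *
shot('wrist','w5');shot('scene','s5')
p=cv2.imread('pics/s5.png')[110:240,190:340];cv2.imwrite('pics/s5c.png',cv2.resize(p,None,fx=4,fy=4,interpolation=cv2.INTER_CUBIC))
```

```text
w5 4.85 [ 0.45084746 -0.24004359  0.02662318] [-1.79966819e+02  8.73490618e-02 -1.71901303e+02] [-0.68863971 -0.11280542 -0.11948702]
s5 4.9 [ 0.45089877 -0.2400789   0.02674434] [-1.79962876e+02  1.08831448e-01 -1.71904123e+02] [-0.16877634 -0.25977141  0.68240627]
```

View pics/w5.png

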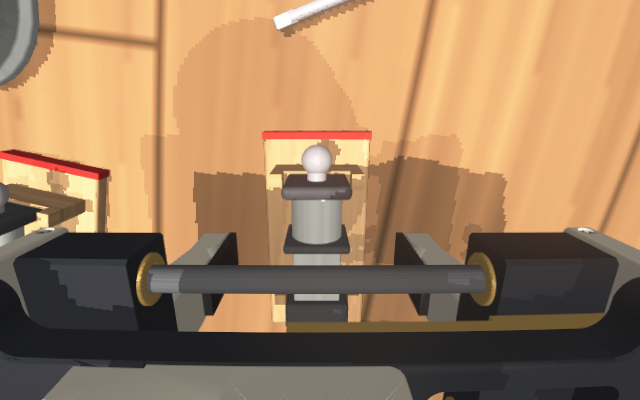

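View pics/s5c.png

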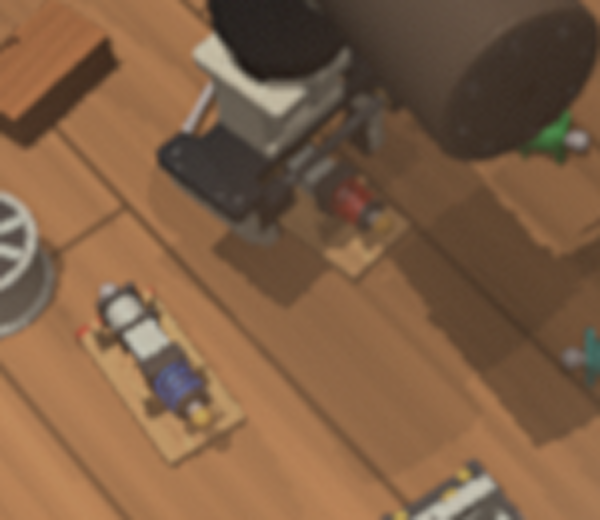

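Jaws straddle the waist, which shows at (317,275) in the wrist view. Closing now.

>>> apply_moves(
  hand=0,
  motion=[
    [[0,0,0],0],
    [[0,0,0],0],
    [[0,0,0],0],
    [[0,0,0],0],
    [[0,0,0],0],
    [[0,0,0],0],
    [[0,0,0],0],
    [[0,0,0],0],
    [[0,0,0],0],
    [[0,0,0],0],
  ],
)

```text
clock: 5.95
tool_pos: [0.45, -0.2401, 0.0256]
orientation: [-180.0, 0.0, -171.9]
force: [-1.1, 0.2, 0.3]
opening: 0.022
```

>>> apply_moves(
  motion=[
    [[0,0,0.7],0],
    [[0,0,2],0],
    [[0,0,4.5],0],
    [[0,0,7.5],0],
    [[0,0,10.5],0],
    [[0,0,12],0],
    [[1,3,12],-1],
    [[2,6.5,12],-3],
    [[3,10,12],-5],
    [[4,13.5,12],-7],
  ],
)

```text
clock: 6.95
tool_pos: [0.4896, -0.1039, 0.1459]
orientation: [180.0, -0.0, -179.1]
force: [0.6, -0.6, -3.0]
opening: 0.0219
```

>>> apply_moves(
  motion=[
    [[1,3.5,0],-1.5],
    [[2,7,0],-3],
    [[3,10,0],-4.5],
    [[4,13,0],-6],
    [[5,15.5,0],-6],
    [[5.65,17,0],-6],
    [[5.65,17,0],-6],
    [[5.65,17,0],-6],
    [[5.65,17,0],-6],
    [[5.65,17,0],-6],
  ],
)

```text
clock: 7.95
tool_pos: [0.546, 0.064, 0.1456]
orientation: [-180.0, -0.0, 175.0]
force: [0.4, -0.4, -2.3]
opening: 0.0216
```

Run:
```python
from h import *
shot('wrist','w6');shot('scene','s6');shot('top','t6')
p=cv2.imread('pics/s6.png')[200:340,250:400];cv2.imwrite('pics/s6c.png',cv2.resize(p,None,fx=4,fy=4,interpolation=cv2.INTER_CUBIC))
```

```text
w6 7.95 [0.54604564 0.0640276  0.14563548] [-1.79994605e+02 -1.27940771e-02  1.75009828e+02] [ 0.38793148 -0.4418334  -2.27966516]
s6 8.0 [0.54614364 0.06413593 0.14566966] [ 1.79998573e+02 -3.81734102e-03  1.75010786e+02] [-0.12870034  0.61868163 -2.7316216 ]
t6 8.05 [0.54621626 0.06421398 0.14567854] [1.79996604e+02 5.73098497e-04 1.75015052e+02] [-0.12235398 -0.08312936 -2.35814175]
```

View pics/w6.png

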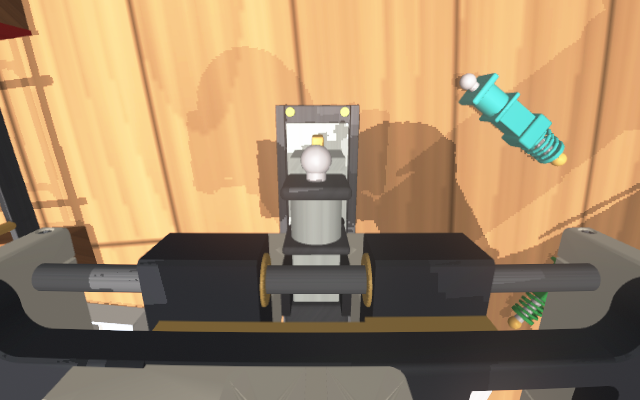

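View pics/s6c.png

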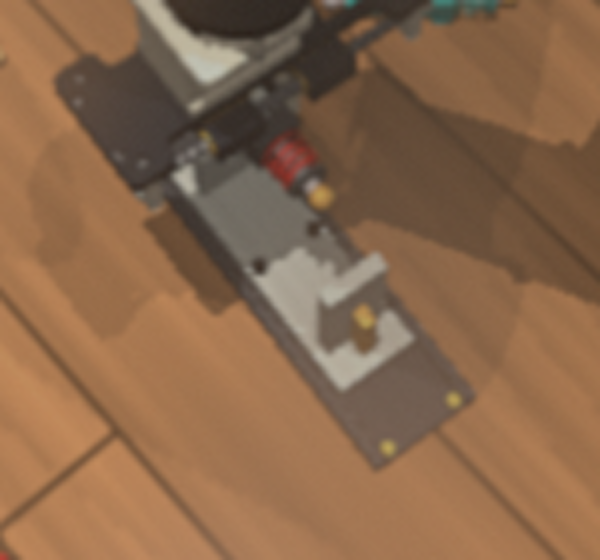

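Run:
```python
from h import *
O=np.load('pics/w6.npz')
im=cv2.imread('pics/w6.png')[130:190,285:350]
cv2.imwrite('pics/w6c.png',cv2.resize(im,None,fx=8,fy=8,interpolation=cv2.INTER_NEAREST))
g=cv2.cvtColor(im,cv2.COLOR_BGR2GRAY)
print(g[30].tolist()); print(g[:,31].tolist())
a=np.radians(85.1);e=np.array([np.cos(a),np.sin(a)]);n=np.array([-e[1],e[0]])
C=np.array([.548,.0948])
for nm,(u,v) in {'tail':(316,160)}.items():
    P=onz('wrist',u,v,.165,O); print(nm,P,'s,l rel stops',(P[:2]-C)@e,(P[:2]-C)@n,'rel tcp',(P[:2]-O['tool_pos'][:2])@e,(P[:2]-O['tool_pos'][:2])@n)
t=O['tool_pos'][:2];print('tcp s,l',(t-C)@e,(t-C)@n)
```

```text
[81, 93, 168, 189, 195, 194, 194, 193, 192, 192, 193, 192, 189, 188, 189, 155, 171, 198, 209, 218, 224, 229, 233, 238, 241, 244, 246, 249, 250, 251, 252, 252, 250, 248, 243, 239, 235, 232, 229, 225, 221, 215, 208, 193, 180, 156, 141, 181, 188, 190, 190, 187, 188, 187, 185, 185, 187, 188, 186, 186, 211, 233, 183, 108, 83]
[254, 254, 254, 252, 211, 123, 136, 202, 236, 243, 244, 243, 242, 242, 216, 156, 177, 193, 205, 214, 222, 227, 230, 234, 238, 242, 246, 249, 251, 252, 252, 252, 252, 251, 249, 245, 240, 236, 233, 229, 225, 218, 209, 235, 249, 251, 251, 251, 251, 230, 181, 140, 93, 72, 72, 71, 73, 86, 103, 115]
tail [0.54176769 0.01205703 0.165     ] s,l rel stops -0.08297291416045693 -0.0008581205248663184 rel tcp -0.05214604255112727 -0.00017685842218893768
tcp s,l -0.03082687160932965 -0.0006812621026773798
```

View pics/w6c.png

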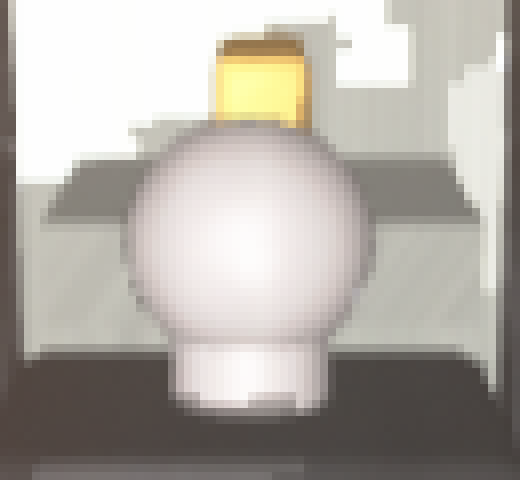

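>>> apply_moves(
  motion=[
    [[0,0.5,0],0],
    [[0,1,0],0],
    [[0,1,-1.5],0],
    [[0,1,-3.5],0],
    [[0,1,-5.5],0],
    [[0,1,-6.8],0],
    [[0,1,-7.3],0],
    [[0,1,-7.3],0],
    [[0,1,-7.3],0],
    [[0,1,-7.3],0],
  ],
)

```text
clock: 9.1
tool_pos: [0.5471, 0.0752, 0.0735]
orientation: [180.0, 0.1, 175.1]
force: [0.5, 0.4, -2.3]
opening: 0.0215
```

Run:
```python
from h import *
shot('wrist','w7');shot('scene','s7')
a=cv2.resize(cv2.imread('pics/s7.png')[230:310,290:380],None,fx=5,fy=5,interpolation=cv2.INTER_CUBIC)
b=cv2.resize(cv2.imread('pics/w7.png')[80:250,270:360],(int(90*400/170),400),interpolation=cv2.INTER_CUBIC)
cv2.imwrite('pics/c7.png',np.hstack([a,b]))
```

```text
w7 9.1 [0.54710029 0.0752186  0.07348789] [1.79956806e+02 8.46313623e-02 1.75078137e+02] [ 0.54565057  0.43974417 -2.316201  ]
s7 9.15 [0.54699531 0.07514877 0.07342403] [1.79957358e+02 7.73760326e-02 1.75070149e+02] [-0.25023985  0.11681655 -3.10201569]
```

View pics/c7.png

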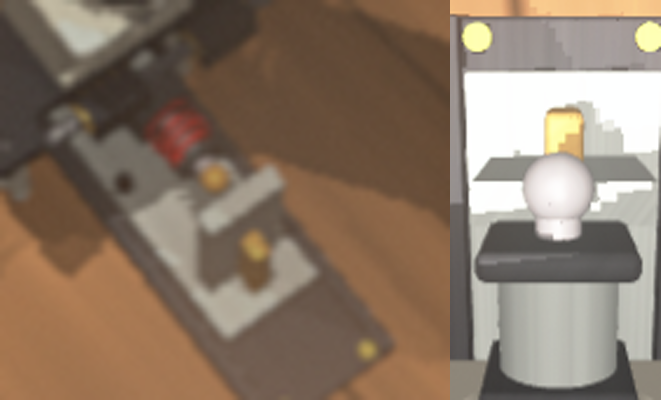

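Run:
```python
from h import *
O=np.load('pics/w7.npz')
g=cv2.cvtColor(cv2.imread('pics/w7.png'),cv2.COLOR_BGR2GRAY)
for r in (148,150,152,154,160,163,166): print(r,g[r,275:358].tolist())
im=cv2.resize(cv2.imread('pics/w7.png')[135:185,270:362],None,fx=8,fy=8,interpolation=cv2.INTER_NEAREST)
for i in range(0,92,10): cv2.putText(im,str(270+i),(i*8,8),0,.3,(0,0,255),1)
for i in range(0,50,5): cv2.putText(im,str(135+i),(0,i*8+8),0,.3,(255,0,0),1)
cv2.imwrite('pics/w7c.png',im)
```

```text
148 [95, 121, 210, 254, 255, 255, 255, 255, 255, 255, 248, 173, 140, 141, 141, 142, 142, 141, 141, 141, 141, 141, 140, 141, 141, 141, 141, 142, 141, 141, 140, 154, 173, 186, 193, 202, 204, 208, 210, 211, 212, 212, 212, 210, 205, 198, 192, 185, 176, 165, 154, 140, 140, 140, 140, 141, 141, 141, 141, 141, 139, 140, 139, 138, 138, 139, 138, 138, 138, 138, 137, 136, 136, 136, 136, 151, 181, 200, 203, 204, 203, 201, 202]
150 [95, 97, 197, 254, 255, 255, 255, 255, 253, 217, 150, 139, 141, 141, 141, 141, 141, 141, 141, 141, 140, 140, 140, 141, 141, 141, 141, 142, 139, 155, 177, 190, 204, 212, 216, 220, 223, 224, 225, 226, 226, 227, 227, 226, 222, 219, 213, 207, 200, 192, 182, 170, 152, 138, 139, 140, 141, 140, 141, 140, 139, 139, 139, 138, 137, 137, 137, 138, 138, 137, 138, 136, 136, 136, 136, 136, 135, 148, 181, 202, 202, 201, 202]
152 [96, 97, 184, 254, 255, 255, 255, 241, 163, 139, 140, 140, 141, 140, 140, 140, 141, 140, 140, 139, 140, 140, 140, 141, 141, 141, 141, 139, 171, 187, 201, 212, 220, 225, 228, 231, 232, 233, 233, 233, 234, 235, 235, 234, 231, 228, 224, 221, 216, 208, 200, 191, 
[... 1127 characters left out ...]
8, 199, 211, 220, 225, 231, 236, 239, 241, 244, 245, 247, 249, 250, 252, 252, 251, 249, 245, 241, 237, 234, 232, 228, 224, 218, 210, 196, 182, 156, 168, 192, 233, 253, 254, 253, 253, 254, 254, 254, 217, 196, 193, 192, 193, 194, 192, 191, 189, 191, 191, 192, 192, 190, 190, 193, 195]
166 [104, 88, 93, 247, 254, 254, 255, 255, 255, 255, 254, 254, 254, 254, 254, 254, 254, 254, 255, 255, 255, 254, 254, 254, 254, 254, 253, 227, 200, 206, 217, 224, 229, 234, 237, 238, 239, 222, 238, 241, 243, 243, 243, 241, 238, 235, 232, 229, 226, 221, 216, 208, 194, 181, 157, 242, 248, 248, 253, 215, 192, 192, 194, 194, 195, 194, 192, 191, 193, 194, 191, 190, 190, 190, 192, 192, 191, 190, 190, 194, 194, 194, 190]
```

View pics/w7c.png

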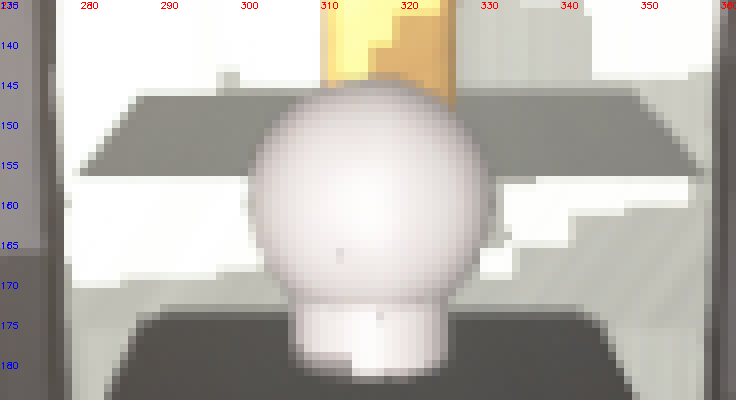

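>>> apply_moves(
  motion=[
    [[-0.07,0.1,0],0],
    [[-0.06,0.2,0],0],
    [[-0.05,0.3,0],0],
    [[-0.04,0.4,0],0],
    [[-0.04,0.5,0],0],
    [[-0.03,0.6,0],0],
    [[-0.02,0.7,0],0],
    [[-0.01,0.8,0],0],
    [[-0.01,0.8,0],0],
    [[-0.01,0.8,0],0],
  ],
)

```text
clock: 10.2
tool_pos: [0.5461, 0.0827, 0.0725]
orientation: [-180.0, -0.0, 175.1]
force: [0.4, -3.9, -2.9]
opening: 0.0218
```

```bash
python3 -c "
from h import *
o=ctrl.get_obs();print(o['force'],o['moment'],o['tool_pos'])"
```

```text
[ 0.41546282 -3.85144943 -2.94599673] [-1.23853284 -0.06800277 -0.0428203 ] [0.54614891 0.08267563 0.07249653]
```

>>> apply_moves(
  motion=[
    [[0.01,0.1,0],0],
    [[0.02,0.2,0],0],
    [[0.03,0.3,0],0],
    [[0.03,0.4,0],0],
    [[0.04,0.5,0],0],
    [[0.05,0.6,0],0],
    [[0.06,0.7,0],0],
    [[0.07,0.8,0],0],
    [[0.07,0.8,0],0],
    [[0.07,0.8,0],0],
  ],
)

```text
clock: 11.2
tool_pos: [0.5467, 0.0903, 0.0725]
orientation: [-179.9, -0.0, 175.1]
force: [0.1, -7.3, -1.1]
opening: 0.0218
```

>>> apply_moves(
  motion=[
    [[0.01,0.1,0],0],
    [[0.02,0.2,0],0],
    [[0.03,0.3,0],0],
    [[0.03,0.4,0],0],
    [[0.04,0.45,0],0],
    [[0.04,0.45,0],0],
    [[0.04,0.45,0],0],
    [[0.04,0.45,0],0],
  ],
)

```text
clock: 12.0
tool_pos: [0.547, 0.0944, 0.0725]
orientation: [-179.9, -0.1, 175.1]
force: [-0.1, -9.3, -2.3]
opening: 0.0215
```

Run:
```python
from h import *
shot('wrist','w8');shot('scene','s8');shot('top','t8')
o=ctrl.get_obs();print(o['force'],o['moment'])
a=cv2.resize(cv2.imread('pics/s8.png')[230:310,290:380],None,fx=5,fy=5,interpolation=cv2.INTER_CUBIC)
im=cv2.resize(cv2.imread('pics/w8.png')[130:230,265:365],None,fx=4,fy=4,interpolation=cv2.INTER_NEAREST)
cv2.imwrite('pics/c8.png',np.hstack([a,im]))
```

```text
w8 12.0 [0.54700583 0.09435795 0.07247061] [-1.79911035e+02 -5.47795426e-02  1.75052092e+02] [-0.1208271  -9.29469473 -2.25951977]
s8 12.05 [0.54702237 0.09434147 0.07247668] [-1.79910124e+02 -5.39832845e-02  1.75049528e+02] [ 0.04896176 -8.95411961 -0.99253923]
t8 12.1 [0.54698969 0.09436113 0.07245815] [-1.79909519e+02 -5.68664969e-02  1.75054044e+02] [  1.9814688  -10.37606266  -1.56754215]
[ 1.01808844 -9.18966366 -1.60802908] [-3.10934665 -0.41758148 -0.10463407]
```

View pics/c8.png

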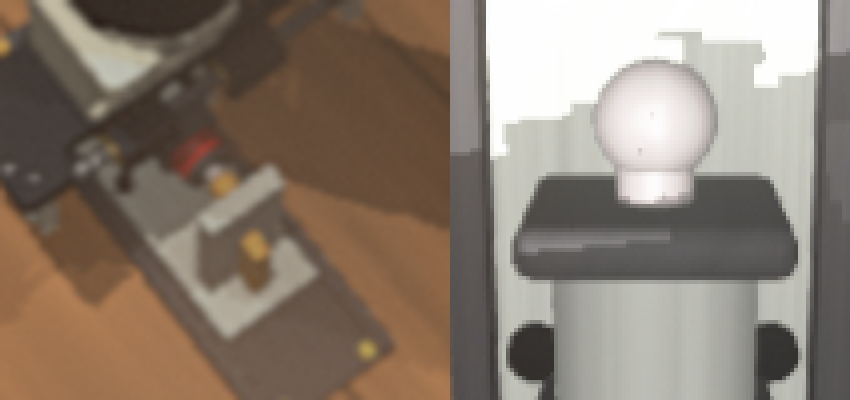

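>>> apply_moves(
  motion=[
    [[0.01,0.1,0],0],
    [[0.02,0.2,0],0],
    [[0.02,0.23,0],0],
    [[0.02,0.23,0],0],
    [[0.02,0.23,0],0],
  ],
)

```text
clock: 12.65
tool_pos: [0.5472, 0.0965, 0.0725]
orientation: [-179.9, -0.1, 175.0]
force: [0.3, -9.6, -2.5]
opening: 0.0215
```

Run:
```python
from h import *
shot('wrist','w9')
o=ctrl.get_obs();print(o['force'],o['moment'])
im=cv2.resize(cv2.imread('pics/w9.png')[60:200,250:380],None,fx=4,fy=4,interpolation=cv2.INTER_CUBIC)
cv2.imwrite('pics/c9.png',im)
```

```text
w9 12.65 [0.5471648  0.09647756 0.07246368] [-1.79896098e+02 -6.19828503e-02  1.75048326e+02] [ 0.28418188 -9.60925872 -2.50464315]
[ 0.96842763 -9.14945092 -1.71771148] [-3.43334396 -0.38565219 -0.07341912]
```

View pics/c9.png

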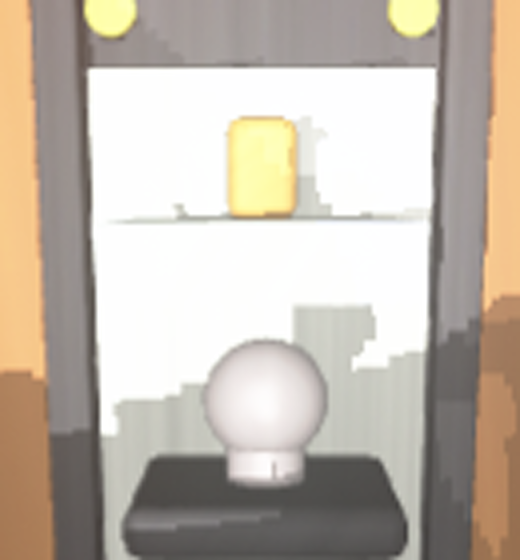

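Run:
```python
from h import *
O=np.load('pics/w9.npz');t=O['tool_pos'][:2]
a=np.radians(85.1);e=np.array([np.cos(a),np.sin(a)]);n=np.array([-e[1],e[0]]);C=np.array([.548,.0948])
u,v=250+265.5/4-.4,60+399/4-.4
for z in(.090,.0915,.093):
    P=onz('wrist',u,v,z,O)[:2]; print(z,(P-C)@e,(P-C)@n,(P-t)@e,(P-t)@n)
print((t-C)@e,(t-C)@n)
for s,z in ((-.0595,.07),(-.0695,.07),(-.0695,.02)):
    print(s,z,proj('wrist',np.append(C+s*e,z),O))
g=cv2.cvtColor(cv2.imread('pics/w9.png'),cv2.COLOR_BGR2GRAY)
for c in(285,345): print(c,g[108:160,c].tolist())
```

```text
0.09 -0.05050453059510721 0.0007373834004427938 -0.05210461682198182 -0.00023805106181368652
0.0915 -0.05074016969991083 0.0007358970331370956 -0.05234025592678544 -0.0002395374291193856
0.093 -0.05097580880471444 0.0007344106658312864 -0.052575895031589055 -0.00024102379642519482
0.0016000862268746128 0.0009754344622564807
-0.0595 0.07 [314.46434123 135.69621873]
-0.0695 0.07 [314.41744473 115.50317236]
-0.0695 0.02 [314.69758035 114.00357728]
285 [254, 254, 254, 254, 254, 253, 232, 210, 253, 254, 254, 254, 254, 254, 254, 254, 254, 254, 254, 254, 254, 254, 254, 254, 254, 254, 254, 254, 254, 254, 254, 254, 254, 254, 254, 254, 254, 254, 254, 254, 254, 254, 254, 254, 254, 254, 254, 254, 254, 254, 254, 240]
345 [254, 254, 254, 255, 253, 231, 197, 232, 254, 254, 254, 254, 254, 254, 254, 254, 254, 254, 254, 254, 254, 254, 254, 254, 254, 254, 254, 254, 254, 254, 254, 254, 254, 254, 254, 254, 254, 254, 254, 254, 254, 254, 254, 241, 203, 202, 202, 202, 202, 202, 201, 201]
```

>>> apply_moves(
  motion=[
    [[0.01,0,-0.2],0],
    [[0.02,0,-0.4],0],
    [[0.03,0,-0.6],0],
    [[0.04,0,-0.8],0],
    [[0.05,0,-1.0],0],
    [[0.05,0,-1.2],0],
    [[0.05,0,-1.4],0],
    [[0.05,0,-1.6],0],
    [[0.05,0,-1.8],0],
    [[0.05,0,-1.8],0],
  ],
)

```text
clock: 13.7
tool_pos: [0.5476, 0.0965, 0.0545]
orientation: [-179.9, -0.1, 175.0]
force: [1.2, -10.7, -1.7]
opening: 0.022
```

Run:
```python
from h import *
shot('wrist','w10')
o=ctrl.get_obs();print(o['force'],o['moment'],o['tool_pos'])
cv2.imwrite('pics/c10.png',cv2.resize(cv2.imread('pics/w10.png')[60:200,250:380],None,fx=4,fy=4,interpolation=cv2.INTER_CUBIC))
```

```text
w10 13.7 [0.54756335 0.09646427 0.05446891] [-1.79901776e+02 -6.72199497e-02  1.75046262e+02] [  1.22300314 -10.73204233  -1.69735317]
[-0.10675309 -9.33431247 -2.17583586] [-3.57551241 -0.4915135  -0.09287725] [0.54752881 0.09643267 0.05440829]
```

View pics/c10.png

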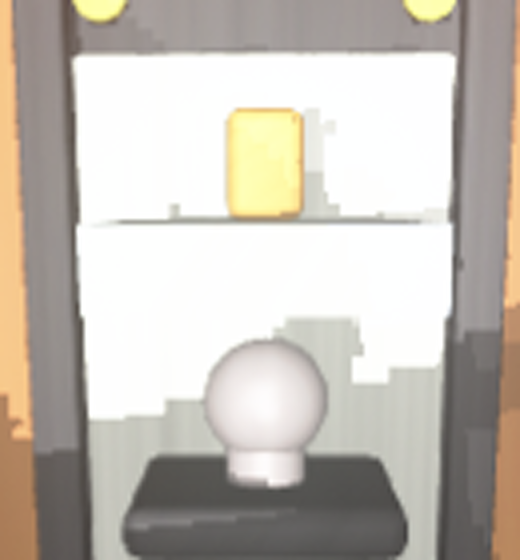

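>>> apply_moves(
  motion=[
    [[0,0,-0.2],0],
    [[0,0,-0.4],0],
    [[0,0,-0.6],0],
    [[0,0,-0.8],0],
    [[0,0,-1.0],0],
    [[0,0,-1.2],0],
    [[0,0,-1.4],0],
    [[0,0,-1.6],0],
    [[0,0,-1.85],0],
    [[0,0,-1.85],0],
  ],
)

```text
clock: 14.75
tool_pos: [0.5474, 0.0969, 0.0356]
orientation: [-179.9, -0.1, 175.0]
force: [0.7, -7.8, -2.6]
opening: 0.0221
```

Run:
```python
from h import *
shot('wrist','w11')
for i in range(1):
    o=ctrl.get_obs();print(o['force'],o['moment'],o['tool_pos'])
cv2.imwrite('pics/c11.png',cv2.resize(cv2.imread('pics/w11.png')[60:200,250:380],None,fx=4,fy=4,interpolation=cv2.INTER_CUBIC))
```

```text
w11 14.75 [0.54744995 0.09687692 0.03563769] [-1.79919949e+02 -8.41076933e-02  1.75049696e+02] [ 0.73021825 -7.79246087 -2.59290881]
[ 0.4160696  -8.49567679 -4.60667381] [-2.69881753 -0.32680126 -0.12752168] [0.54743563 0.09687971 0.03565157]
```

View pics/c11.png

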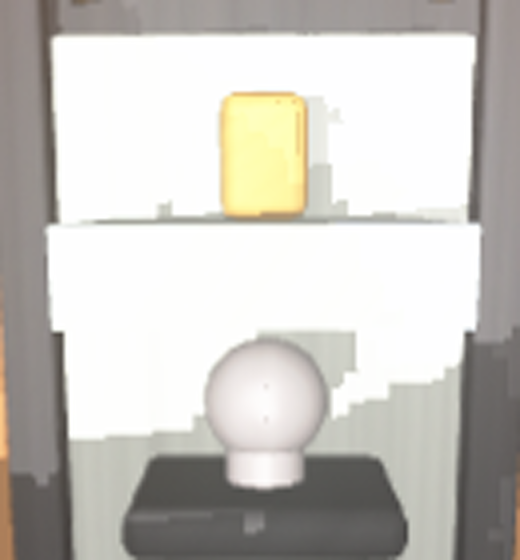

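>>> apply_moves(
  motion=[
    [[-0.01,-0.1,0],0],
    [[-0.02,-0.2,0],0],
    [[-0.03,-0.3,0],0],
    [[-0.03,-0.35,0],0],
    [[-0.03,-0.35,0],0],
  ],
)

```text
clock: 15.3
tool_pos: [0.5472, 0.0936, 0.0356]
orientation: [-179.9, -0.1, 175.0]
force: [0.5, -7.0, -4.4]
opening: 0.0217
```

```bash
python3 -c "
from h import *
o=ctrl.get_obs();print(o['force'],o['moment'],o['tool_pos'])"
```

```text
[ 0.54109641 -7.04233047 -4.42282646] [-2.15648782 -0.15106191 -0.10233981] [0.54718171 0.0935757  0.03562048]
```

>>> apply_moves(
  motion=[
    [[-0.01,-0.1,0],0],
    [[-0.02,-0.2,0],0],
    [[-0.02,-0.2,0],0],
    [[-0.02,-0.2,0],0],
  ],
)

```text
clock: 15.7
tool_pos: [0.5471, 0.0918, 0.0356]
orientation: [-180.0, -0.1, 175.1]
force: [0.7, -5.1, -3.8]
opening: 0.0218
```

```bash
python3 -c "
from h import *
o=ctrl.get_obs();print(o['force'],o['moment'],o['tool_pos'])
shot('wrist','w12')
cv2.imwrite('pics/c12.png',cv2.resize(cv2.imread('pics/w12.png')[60:200,250:380],None,fx=4,fy=4,interpolation=cv2.INTER_CUBIC))"
```

```text
[ 0.65631387 -5.10975637 -3.80696707] [-1.89370308 -0.1238509  -0.03627384] [0.54705797 0.09181486 0.03563913]
w12 15.7 [0.54705797 0.09181486 0.03563913] [-1.79955969e+02 -6.90837983e-02  1.75051927e+02] [ 0.65631387 -5.10975637 -3.80696707]
```

View pics/c12.png

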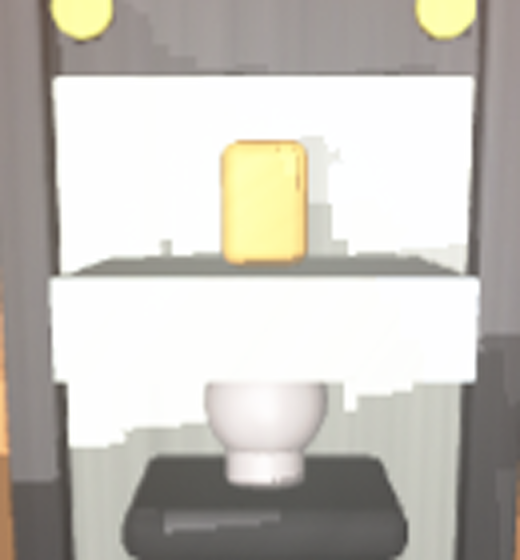

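>>> apply_moves(
  motion=[
    [[-0.01,-0.08,0],0],
    [[-0.01,-0.15,0],0],
    [[-0.01,-0.15,0],0],
    [[-0.01,-0.15,0],0],
  ],
)

```text
clock: 16.15
tool_pos: [0.5471, 0.0905, 0.0358]
orientation: [-180.0, -0.0, 175.1]
force: [-0.8, -4.4, -5.7]
opening: 0.0218
```

```bash
python3 -c "
from h import *
o=ctrl.get_obs();print(o['force'],o['moment'],o['tool_pos'])
shot('wrist','w13');shot('scene','s13')
cv2.imwrite('pics/c13.png',cv2.resize(cv2.imread('pics/w13.png')[60:200,250:380],None,fx=4,fy=4,interpolation=cv2.INTER_CUBIC))"
```

```text
[-0.76202565 -4.40701567 -5.67401438] [-1.73076961  0.25537908  0.03326964] [0.54711077 0.09050688 0.03581734]
w13 16.15 [0.54711077 0.09050688 0.03581734] [-1.79975990e+02 -4.57660034e-02  1.75060335e+02] [-0.76202565 -4.40701567 -5.67401438]
s13 16.2 [0.5471542  0.09056645 0.03585452] [-1.79979288e+02 -3.99389217e-02  1.75064679e+02] [-0.86751588 -4.69640696 -5.81676221]
```

View pics/c13.png

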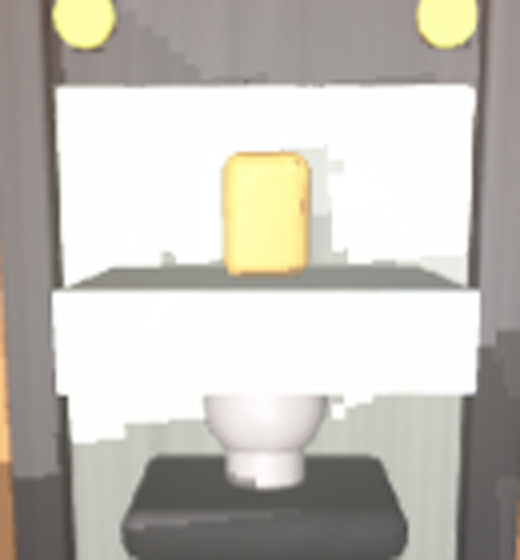

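>>> apply_moves(
  motion=[
    [[0,0,-0.05],0],
    [[0,0,-0.1],0],
    [[0,0,-0.1],0],
  ],
)

```text
clock: 16.55
tool_pos: [0.5475, 0.0908, 0.0352]
orientation: [180.0, 0.0, 175.1]
force: [-2.1, -4.8, -1.3]
opening: 0.0217
```

```bash
python3 -c "
from h import *
o=ctrl.get_obs();print(o['force'],o['moment'],o['tool_pos'])"
```

```text
[-2.07708225 -4.79092041 -1.34998773] [-1.52458799  0.80138268  0.14316989] [0.54748478 0.09076499 0.0352489 ]
```

View pics/s13.png

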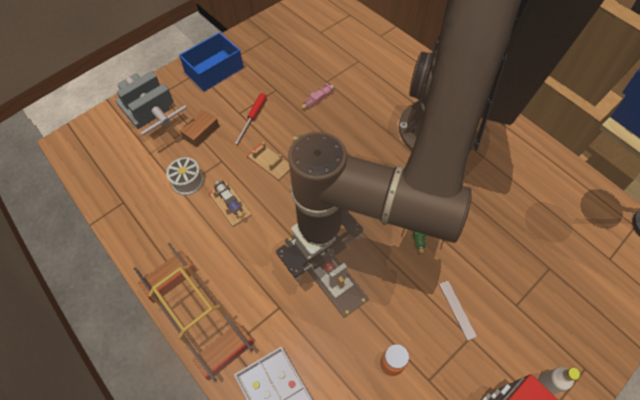

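>>> apply_moves(
  motion=[
    [[-0.03,-0.05,0],0],
    [[-0.04,-0.06,0],0],
    [[-0.04,-0.06,0],0],
  ],
)

```text
clock: 16.85
tool_pos: [0.5473, 0.0902, 0.0352]
orientation: [180.0, 0.0, 175.1]
force: [-1.8, -4.2, -2.5]
opening: 0.0221
```

>>> apply_moves(
  hand=5,
  motion=[
    [[0,0,0],0],
    [[0,0,0],0],
    [[0,0,0],0],
    [[0,0,0],0],
    [[0,0,0],0],
    [[0,0,0],0],
    [[0,0,0],0],
  ],
)

```text
clock: 17.55
tool_pos: [0.5472, 0.0902, 0.0351]
orientation: [180.0, 0.0, 175.1]
force: [-0.1, -0.8, 0.8]
opening: 0.0501
```

```bash
python3 -c "
from h import *
o=ctrl.get_obs();print(o['force'],o['moment'],o['tool_pos'],o['opening'])
shot('wrist','w14')
cv2.imwrite('pics/c14.png',cv2.resize(cv2.imread('pics/w14.png')[60:260,240:390],None,fx=3,fy=3,interpolation=cv2.INTER_CUBIC))"
```

```text
[-0.12081973 -0.7974406   0.8250347 ] [ 0.06711103 -0.04977607 -0.03227259] [0.54717911 0.09018764 0.03506343] 0.050105653342083355
w14 17.55 [0.54717911 0.09018764 0.03506343] [1.79994974e+02 4.83300569e-03 1.75068571e+02] [-0.12081973 -0.7974406   0.8250347 ]
```

View pics/c14.png

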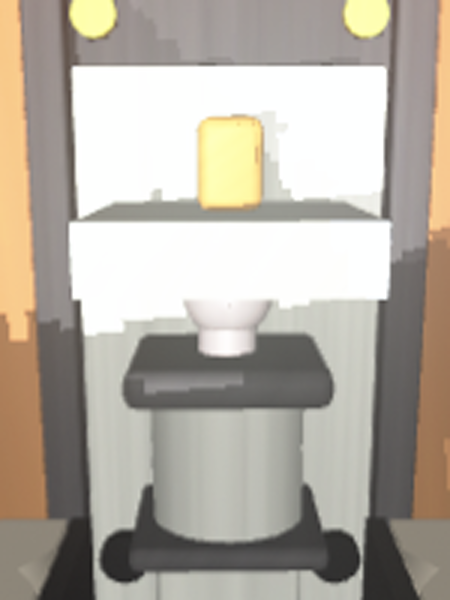

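>>> apply_moves(
  hand=7,
  motion=[
    [[0,0,0.5],0],
    [[0,0,1.5],0],
    [[0,0,3],0],
    [[0,0,5],0],
    [[0,0,8],0],
    [[0,0,11],0],
    [[0,2,13],0],
    [[0,5,15],0],
    [[0,6.5,15],0],
    [[0,6.5,15],0],
  ],
)

```text
clock: 18.6
tool_pos: [0.5474, 0.1569, 0.1862]
orientation: [179.9, 0.1, 175.2]
force: [0.1, -0.1, 0.3]
opening: 0.0698
```

>>> apply_moves(
  motion=[
    [[0,0,0],0],
    [[0,0,0],0],
    [[0,0,0],0],
  ],
)

```text
clock: 18.9
tool_pos: [0.5469, 0.1543, 0.1846]
orientation: [-180.0, -0.0, 175.0]
force: [0.5, 0.3, -0.2]
opening: 0.0701
```

```bash
python3 -c "
from h import *
shot('wrist','w15');shot('scene','s15')
cv2.imwrite('pics/c15.png',cv2.resize(cv2.imread('pics/w15.png')[0:240,240:390],None,fx=2.5,fy=2.5,interpolation=cv2.INTER_CUBIC))"
```

```text
w15 18.9 [0.54686892 0.15427018 0.18459407] [-1.79957956e+02 -4.90699128e-02  1.75024725e+02] [ 0.50814321  0.29064568 -0.24441966]
s15 18.95 [0.54696246 0.15435707 0.18463252] [-1.79964153e+02 -4.19909409e-02  1.75023442e+02] [ 0.05718872 -0.65269853 -0.26269317]
```

View pics/c15.png

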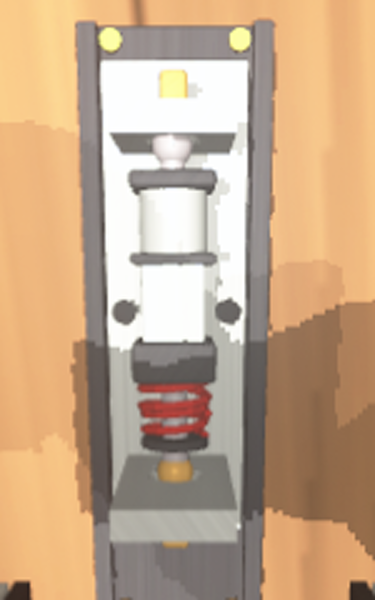

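View pics/s15.png

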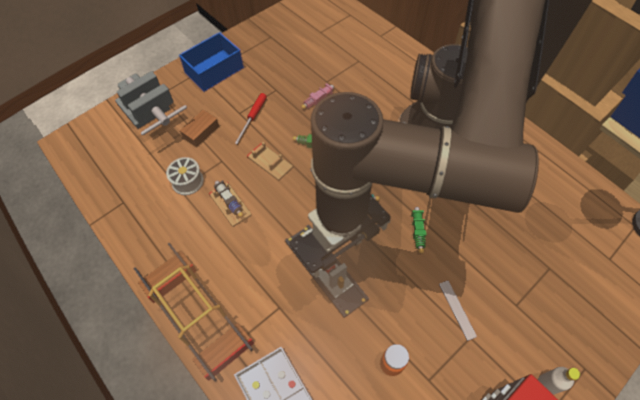

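Run:
```python
from h import *
O=np.load('pics/w15.npz')
a=np.radians(85.1);e=np.array([np.cos(a),np.sin(a)]);n=np.array([-e[1],e[0]]);C=np.array([.548,.0948])
f=lambda x,y:(240+(x+.5)/2.5-.5,(y+.5)/2.5-.5)
for nm,q,z in [('waist tail edge',(176,264),.066),('waist rod edge',(176,342),.066),('tail collar top outer',(172,170),.070),('midcollar top ctr',(173,258),.07),('rod collar outer edge bottom',(174,380),.055),('disc ctr',(175,443),.055),('spring',(175,410),.055),('post top edge',(172,133),.07),('plate top edge',(173,510),.101),('nose ball',(176,471),.055)]:
    P=onz('wrist',*f(*q),z,O)[:2];print(nm,'s %.1f l %.1f mm'%((P-C)@e*1e3,(P-C)@n*1e3))
im=cv2.resize(cv2.imread('pics/w15.png')[45:80,280:340],None,fx=10,fy=10,interpolation=cv2.INTER_NEAREST)
im2=cv2.resize(cv2.imread('pics/w15.png')[165:215,280:340],None,fx=10,fy=10,interpolation=cv2.INTER_NEAREST)
cv2.imwrite('pics/c15b.png',np.vstack([im[:250],im2[:350]]))
```

```text
waist tail edge s -18.1 l 1.1 mm
waist rod edge s 8.3 l 1.0 mm
tail collar top outer s -47.9 l 0.1 mm
midcollar top ctr s -20.0 l 0.2 mm
rod collar outer edge bottom s 23.2 l -0.1 mm
disc ctr s 47.0 l 0.1 mm
spring s 34.4 l 0.2 mm
post top edge s -59.2 l 0.1 mm
plate top edge s 59.4 l 0.2 mm
nose ball s 57.9 l 0.4 mm
```

View pics/c15b.png

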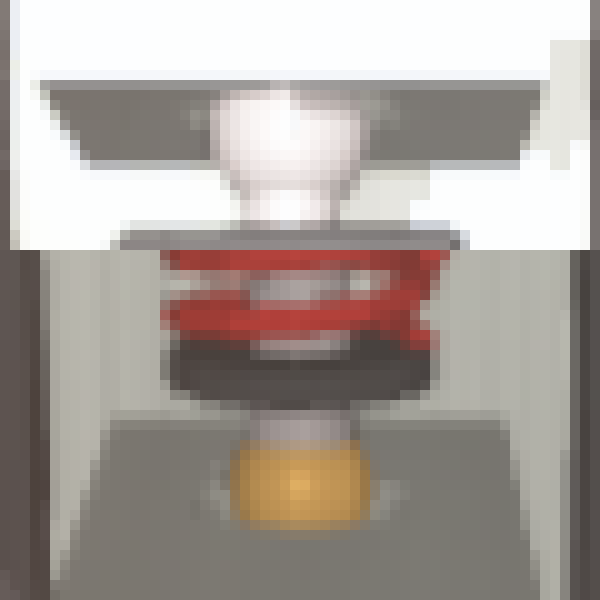

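```bash
python3 -c "
from h import *
print(ctrl.close_job())"
```

```text
the job is handed in; nothing more can be done
None
```

The red-spring damper is in the fixture, with the brass rod end in the tall plate's socket and the steel tail in the short post's socket. I handed the job in at about 19 s of the 51 s allowed; no verdict was reported.

**What I did**
- I measured the carriage as shifted about 16 mm towards the short post.
- I gripped the damper by its waist and pressed the rod end on the plate to squeeze the spring by about 16 mm. The wrist force along the push, read after each step, peaked at about 10.7 N.
- I lowered it to the socket line, where the force fell to about 8 N as the nose entered its socket.
- I eased the tail back in steps, opened the gripper and retracted straight up.

**Last checks from the wrist camera**

| Check | Measured | Expected |
|---|---|---|
| Waist centre along the socket line, from midway between the stop faces | −4.9 mm | −4.5 mm |
| Sliding disc, same reference | 47.0 mm | 46.5 mm |
| Offset sideways | about 0 to 1 mm | within 4 mm |

- Both balls show inside their sockets, and the damper stayed put after release.
- The blue damper, wheel, jar and block look unmoved in the scene view, though I did not measure them.

**Disagreements and gaps**
- TCP readings varied by about 0.5 to 1 mm, so I corrected sideways alignment by eye.
- With the tail going in, the tool briefly read about 3 N extra downward, so I lowered it 1 mm. A sideways force of about 2 N remained, which I eased before release.
- I did not measure the final ball heights directly; they rest on the camera view of the balls in their sockets.

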